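File the bit case in the third gap

TASK

Find the third gap of the divider rack by feel: starting on the end divider on the robot's left, run a fingertip along the tops of the dividers, touching the first, second and third in turn (count every gap, full or empty). Then, with the fingers only pushing, slide the loose bit case standing in front of the rack over to that third gap and push it in, upright and fully home against the back stop. Do not pick the case up, tip it over or force it, and leave the other things where they are.

Things in the scene. Friction and masses are not known exactly. Their poses are not given: they have to be found in the camera images.
- rack: Fixed grey steel rack: 7 upright dividers (78 mm deep, 60 high, 6 thick) in a row, 6 gaps each 40 mm wide (46 mm pitch, 282 over all), open in front and on top, no floor (cases stand on the shelf); a 40 mm high stop closes the gaps 72 mm behind the front edges. Origin: on the shelf, mid-row, at the dividers' front edges. x into the gaps, y along the row to the robot's left. Turned up to 0.2 rad
- divider1: the end divider on the robot's left, left side of gap 1. Origin: on the shelf at its front edge, mid-thickness; axes as the rack's. Its rounded top edge is level, 60 mm above the shelf, from 15 to 78 mm behind the front edge
- divider2: second divider from the robot's left, between gaps 1 and 2. Origin: on the shelf at its front edge, mid-thickness; axes as the rack's. Its rounded top edge is level, 60 mm above the shelf, from 15 to 78 mm behind the front edge
- divider3: third divider from the robot's left, between gaps 2 and 3. Origin: on the shelf at its front edge, mid-thickness; axes as the rack's. Its rounded top edge is level, 60 mm above the shelf, from 15 to 78 mm behind the front edge
- divider4: fourth divider from the robot's left, between gaps 3 and 4. Origin: on the shelf at its front edge, mid-thickness; axes as the rack's. Its rounded top edge is level, 60 mm above the shelf, from 15 to 78 mm behind the front edge
- case: The loose bit case: black moulded plastic box with a lid seam and two latches on top, 84 mm long, 30 thick, 48 high, about 0.2 kg, standing on its long narrow edge in front of the rack (a push of some 1 N slides it). Origin: centre of its underside. x along its length, up to 0.4 rad off the rack's x; y across its thickness; z up. Home in a gap, 12 mm of it sticks out of the front
- filed_a: one of the three filed bit cases, same size and look as the loose one (84 x 30 x 48 mm), standing home in gap 1, 5 or 6 of the rack and sticking 12 mm out of its front; which case stands in which of these gaps changes; leave alone. Origin: centre of its underside
- filed_b: second filed bit case, same size and look as the loose one (84 x 30 x 48 mm), standing home in gap 1, 5 or 6 of the rack and sticking 12 mm out of its front; which case stands in which of these gaps changes; leave alone. Origin: centre of its underside
- filed_c: third filed bit case, same size and look as the loose one (84 x 30 x 48 mm), standing home in gap 1, 5 or 6 of the rack and sticking 12 mm out of its front; which case stands in which of these gaps changes; leave alone. Origin: centre of its underside
- socket_a: Steel socket, 26 mm across, 36 mm high, standing just in front of the right-hand end of the rack; leave alone. Origin: centre of its underside
- socket_b: Steel socket, 30 mm across, 40 mm high, standing beside the left-hand end of the rack; leave alone. Origin: centre of its underside
- spanner: Combination spanner, 165 mm long, 8 mm thick, lying flat to the left of the work; leave alone. Origin: mid-length, on the shelf
- screwdriver: Screwdriver, 190 mm long, lying to the right of the work; leave alone. Origin: about its middle, on the shelf
- tub: Small clear tub of screws, 80 mm across, 45 mm high, standing to the right of the rack; leave alone. Origin: centre of its underside
Not all that is in view belongs to the job. Leave any brown look-alike of the case alone.

How it is judged (in metres and radians):
On the way, in this order (a step that is already met when the one before it is completed fails the run):
1. a fingertip touches the top of the first divider, at the robot's left end of the rack (contact force between the fingers and divider1 above 0.3 N and height (world z) of the grasp point above 0.06 m), for 0.05 s.
2. then the top of the second divider (contact force between the fingers and divider2 above 0.3 N and height (world z) of the grasp point above 0.06 m), for 0.05 s.
3. then the top of the third divider (contact force between the fingers and divider3 above 0.3 N and height (world z) of the grasp point above 0.06 m), for 0.05 s.
4. then the loose case is pushed fully home in the third gap (x of case in the frame of rack between 0.026 and 0.034 m and y of case in the frame of rack between 0.015 and 0.031 m and angle between the x axis of case and the x axis of rack, either way round below 0.2 rad and angle between case's own z axis and vertical below 0.1 rad and height (world z) of case below 0.006 m), for 0.2 s.
At the end, for the whole second after the job is handed in: The loose case stands upright on the shelf in the third gap from the robot's left, along the gap (within 0.2 rad), its centre within 8 mm of the gap's middle line, its inner end within 4 mm of the back stop, at rest (all of step 4 and linear speed of case below 0.02 m/s); the robot touches nothing.
It fails at once if the loose case is lifted more than 12 mm (height (world z) of case above 0.012 m).
It fails at once if the loose case is tipped over (more than 0.5 rad) (angle between case's own z axis and vertical above 0.5 rad).
It fails at once if the loose case is pinched or forced (more than 40 N from the fingers) (contact force between the fingers and case above 40 N).
It fails at once if another thing is moved more than 15 mm (distance of any of filed_a, filed_b, filed_c, socket_a, socket_b, spanner, screwdriver, tub from where it was at the start of the episode above 0.015 m).
It also fails if it takes over 64 s, if anything falls off the work surface, if the arm or the gripper's body presses on something with over 40 N, if the wrist force passes 120 N, or if a joint passes its speed limit or range.

ROBOT

A 6-joint arm with a two-finger parallel gripper is mounted at the origin on the work surface. World frame = base frame: x ahead of the robot, y to its left, z up, the work surface at z = 0. Lengths are in m, angles in degrees, forces in N, time in s.
With the tool pointing down it reaches from about 0.4 to 0.825 m from the base axis. Payload 7 kg.
Tool frame: the origin (TCP) lies at the very end of the fingers, on their centre line; the grasp point (between the pads) lies 19 mm behind it; z points along the fingers, y is the line along which they close (so a half turn about z gives the same grasp; the last joint's range is limited). The gripper opens to 88 mm and grips with 3 to 60 N. Pads are 19 mm wide; open, the fingers measure 130 mm over their backs; the gripper's body (78 mm by 193 mm) begins 47 mm behind the grasp point.
Start: joints at [-52.649, 20.546, 0.682, 0, -70.136, -16.507], TCP at [0.24, -0.631, 0.227] pointing down, gripper open.
Joint ranges: [-176.03, 176.03], [-82.01, 121.73], [-58.28, 71.71], [-173.87, 95.51], [-174.79, -0.11], [-173.66, 173.66]. Speed limits (degrees/s): [136.94, 136.94, 172.46, 180, 180, 180].

INTERFACE

Orientations are given as [roll, pitch, yaw] about the fixed x, y, z axes, in that order (R = Rz(yaw) Ry(pitch) Rx(roll)).
In Python, from plant import ctrl gives the robot as it stands.
- The arm moves only by the tool carry_out, never from a script. Its argument "deltas" is a list that holds one entry, the list of rows, each a list of 5 numbers: the shift along the tool's x, y, z scaled (see below), then the turn about the tool's z scaled (see below), then the opening, from -1 (shut) to 1 (fully open). A call has 1 to 5 rows; each row is the pose to reach, as a shift and turn from the pose commanded when the call began, along the tool's axes at that moment, turning the shorter way round; what a row does not reach only later rows make up. The controller multiplies each number of a shift by 20 cm and each number of a turn by 2 pi rad. A row lasts 1/10 s, in which the tool goes at most 50 mm and 8.59 degrees, less where a joint would pass 70% of its speed; a pose out of reach is approached as far as the arm can. A call with a number of a shift or a turn outside -1 to 1 is refused whole. A call with a gripper value outside its range is refused whole. The fingers move at their own pace and stop on an object; the grip force is fixed at half the most. Time passes only in rows, so rows that repeat a pose let the fingers close. It gives the time, the measured TCP pose, the force, the opening and the grip force at its end, in the units of the state.
- ctrl.get_obs(): the state, without advancing time (a new reading comes with each control period).
- ctrl.snapshot(name): name is "scene" or "top" or "wrist"; returns a dict with "color" (420x560x3 uint8, red, green, blue), "camera_matrix" (3x3 intrinsics, pixels), "R" (3x3) and "t" (3): a world point X has camera coordinates R X + t. Camera axes: x right, y down, z forward; pixel columns grow to the right and rows downward; lengths in m; the calibration is good to about 2 mm. A picture is of the moment at which its call begins. There is no depth.
- ctrl.close_job(): hands the job in; it is judged then, once.
Trained networks look in a picture, given as the dict that the camera call returned (one of the last four; its "shot" number tells which), for a name from the list of things; names that differ only in an ending like _2 or _b are one class to them, and where a whole thing is asked for, a point or a joint stands for the part that bears it (a point fixed in the world has none). Each returns a list of dicts, best first, with "p" (0 to 1); they miss things now and then, are a little off and sometimes report something else, mostly with a low value. They report only what shows in the picture. A call takes as long as a camera call. They do not tell look-alikes from the thing itself.
- ctrl.search_frame(picture, name): "centre" ([column, row] in pixels, amid what is visible of it).
- ctrl.silhouettes(picture, name): "mask" (420x560 bool, what is visible of it) and "centre" ([column, row] in pixels, amid what is visible of it).
- ctrl.spot_point(picture, name): "centre" ([column, row] in pixels: a listed point, or the origin of a listed thing).
The state is a dict: "clock": time; "joint_pos": joint angles; "qvel": joint speeds; "tau": joint torques, N m; "tool_pos": TCP position; "orientation": TCP orientation; "force": force on the tool from outside, world axes, zero at the start; "moment": the same for the moment, N m; "opening": finger opening in m; "gripper_force": force on a finger pad.
Only numpy, scipy, OpenCV 4.12 (cv2) and the standard library are available. Lean on these libraries where they do the work, as an engineer would, in place of code of your own. Each camera call takes 0.05 s, during which the arm holds its last target. There are 200 camera calls.

## Working session

There is one attempt and no reset: what is moved stays moved. The work goes in short steps, Python scripts to look and compute and a tool call to move; the robot and the scene stay as the last step left them, time stands still between calls to the robot, and variables do not carry over. Pictures are saved under pics/ and viewed, at most 10 in all, crops included, and the job is handed in when it is done.

Besides the shell and the picture viewer there is one more tool, called after ">>>" by a JSON object that holds its "api" and its "payload". carry_out: Moves the arm, as the interface text tells. Its arguments: {"type":"object","properties":{"deltas":{"type":"array"}},"required":["deltas"]}

```bash
mkdir -p pics; ls; cat > h.py <<'E'
import numpy as np, cv2
from plant import ctrl
def save(p,n): cv2.imwrite('pics/'+n,p['color'][:,:,::-1])
def ray(p,uv,z=0):
    K,R,t=map(np.array,(p['camera_matrix'],p['R'],p['t']))
    c=-R.T@t; d=R.T@np.linalg.solve(K,[uv[0],uv[1],1]); return c+d*(z-c[2])/d[2]
def proj(p,X):
    K,R,t=map(np.array,(p['camera_matrix'],p['R'],p['t']))
    q=K@(R@np.array(X)+t); return q[:2]/q[2]
E
python3 - <<'E'
from h import *
s=ctrl.snapshot('top'); save(s,'top.png')
q=ctrl.snapshot('scene'); save(q,'scene.png')
for n in ['rack','divider1','divider3','case','socket_a','socket_b','tub']:
    for p,l in ((s,'top'),(q,'sc')):
        for r in ctrl.spot_point(p,n)[:5]: print(n,l,np.round(r['centre']),round(r['p'],2),np.round(ray(p,r['centre']),3))
o=ctrl.get_obs();print(o['tool_pos'],o['orientation'],o['force'],o['clock'])
E
```

```text
pics
rack top [255. 170.] 0.64 [0.603 0.073 0.   ]
rack sc [286. 272.] 0.65 [0.602 0.065 0.   ]
divider1 top [214. 164.] 0.82 [0.617 0.163 0.   ]
divider1 top [194. 164.] 0.77 [0.618 0.208 0.   ]
divider1 top [238. 165.] 0.55 [0.616 0.11  0.   ]
divider1 top [259. 171.] 0.48 [0.6   0.064 0.   ]
divider1 sc [304. 285.] 0.94 [ 0.611  0.118 -0.   ]
divider1 sc [321. 294.] 0.77 [0.61  0.159 0.   ]
divider1 sc [289. 276.] 0.65 [0.606 0.075 0.   ]
divider1 sc [337. 308.] 0.55 [0.624 0.205 0.   ]
divider3 top [214. 164.] 0.82 [0.617 0.163 0.   ]
divider3 top [194. 164.] 0.77 [0.618 0.208 0.   ]
divider3 top [238. 165.] 0.55 [0.616 0.11  0.   ]
divider3 top [259. 171.] 0.48 [0.6   0.064 0.   ]
divider3 sc [304. 285.] 0.94 [ 0.611  0.118 -0.   ]
divider3 sc [321. 294.] 0.77 [0.61  0.159 0.   ]
divider3 sc [289. 276.] 0.65 [0.606 0.075 0.   ]
divider3 sc [337. 308.] 0.55 [0.624 0.205 0.   ]
case top [270. 259.] 0.92 [0.409 0.039 0.   ]
case top [286. 166.] 0.74 [0.612 0.005 0.   ]
case top [230. 207.] 0.61 [0.522 0.126 0.   ]
case top [205. 303.] 0.58 [0.318 0.174 0.   ]
case sc [326. 260.] 0.71 [0.521 0.124 0.   ]
case sc [383. 218.] 0.69 [0.323 0.183 0.   ]
case sc [318. 216.] 0.6 [0.405 0.037 0.   ]
socket_a top [318. 195.] 0.49 [ 0.547 -0.064  0.   ]
socket_a top [177. 152.] 0.46 [0.645 0.246 0.   ]
socket_a sc [350. 326.] 0.65 [0.648 0.247 0.   ]
socket_a sc [258. 234.] 0.51 [ 0.538 -0.058  0.   ]
socket_b top [318. 195.] 0.49 [ 0.547 -0.064  0.   ]
socket_b top [177. 152.] 0.46 [0.645 0.246 0.   ]
socket_b sc [350. 326.] 0.65 [0.648 0.247 0.   ]
socket_b sc [258. 234.] 0.51 [ 0.538 -0.058  0.   ]
tub top [436. 168.] 0.83 [ 0.604 -0.319  0.   ]
tub sc [167. 215.] 0.92 [ 0.61  -0.302  0.   ]
tub sc [257. 235.] 0.33 [ 0.542 -0.059 -0.   ]
[ 0.24016687 -0.63081662  0.22661643] [-1.79994837e+02  1.30755122e-03 -1.59155363e+02] [0.02581269 0.47824074 0.06812823] 0.8
```

```bash
python3 - <<'E'
import cv2
a=cv2.imread('pics/top.png'); cv2.imwrite('pics/topc.png',cv2.resize(a[100:340,150:470],(800,600),interpolation=cv2.INTER_CUBIC))
b=cv2.imread('pics/scene.png'); cv2.imwrite('pics/scc.png',cv2.resize(b[170:350,200:440],(800,600),interpolation=cv2.INTER_CUBIC))
E
```

```text
(no output)
```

View pics/topc.png

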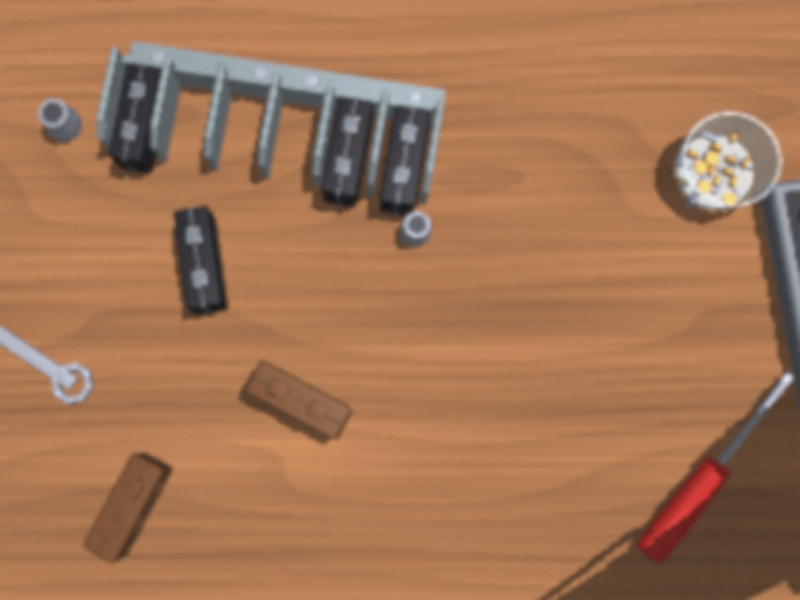

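View pics/scc.png

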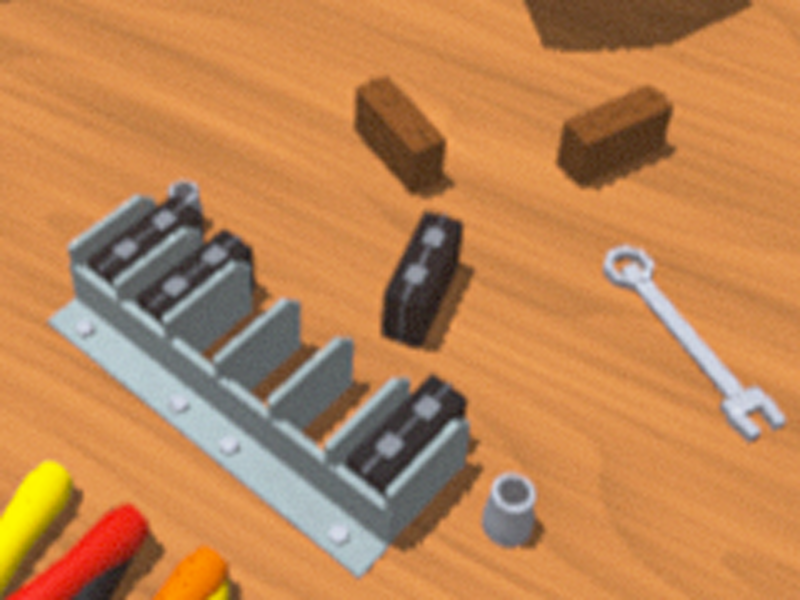

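Loose black case: crop (200,262), i.e. full-image (230,205). Possible mix-ups:
- brown look-alikes at crop (295,400) and (128,507)
- filed black cases at crop (135,115) in gap 1, (345,150) in gap 5 and (405,160) in gap 6

I choose the black one standing free in front of the rack. The dividers, left to right, are at crop columns 108, 165, 215, 270 and so on, so gap 3 lies between 215 and 270. The rack is turned about -0.15 rad.

Next I move over the rack for a close look.

>>> {"api": "carry_out", "payload": {"deltas": [[[-0.886, 0.851, -0.1, -0.12, -1], [-0.886, 0.851, -0.1, -0.12, -1], [-0.886, 0.851, -0.1, -0.12, -1], [-0.886, 0.851, -0.1, -0.12, -1], [-0.886, 0.851, -0.1, -0.12, -1]]]}}

```text
clock: 1.3
tool_pos: [0.3457, -0.4069, 0.247]
orientation: [-180.0, -0.0, -115.8]
force: [1.6, 0.2, 0.1]
opening: 0.053
gripper_force: 0.0
```

```bash
cat >> h.py <<'E'
def go(x,y,z,yaw):
    "scaled row from the present pose to a world target"
    o=ctrl.get_obs(); p=np.array(o['tool_pos']); w=o['orientation'][2]; a=np.radians(w)
    d=np.array([x,y,z])-p
    tx=np.cos(a)*d[0]+np.sin(a)*d[1]; ty=np.sin(a)*d[0]-np.cos(a)*d[1]
    turn=-((yaw-w+180)%360-180)/360
    print('pose',np.round(p,4),np.round(o['orientation'],2),'F',np.round(o['force'],2),'t',round(o['clock'],2),'rows',np.linalg.norm(d)/.05)
    print('row',np.round([tx/.2,ty/.2,-d[2]/.2,turn],3))
E
python3 -c "
from h import *
go(.52,.1,.30,-98.7)"
```

```text
pose [ 0.3457 -0.4069  0.247 ] [-179.96   -0.   -115.83] F [1.6  0.2  0.13] t 1.3 rows 10.772556356046357
row [-2.661  0.32  -0.265 -0.048]
```

>>> {"api": "carry_out", "payload": {"deltas": [[[-1, 0.12, -0.1, -0.048, -1], [-1, 0.12, -0.1, -0.048, -1], [-1, 0.12, -0.1, -0.048, -1], [-1, 0.12, -0.1, -0.048, -1], [-1, 0.12, -0.1, -0.048, -1]]]}}

```text
clock: 1.8
tool_pos: [0.4138, -0.2145, 0.2678]
orientation: [-179.8, 0.0, -98.6]
force: [0.2, -0.7, -0.0]
opening: 0.0134
gripper_force: 0.0
```

```bash
python3 -c "
from h import *
go(.52,.1,.30,-98.7)"
```

```text
pose [ 0.4138 -0.2145  0.2678] [-1.7983e+02  4.0000e-02 -9.8580e+01] F [ 0.18 -0.74 -0.04] t 1.8 rows 6.670401292304465
row [-1.634 -0.29  -0.161  0.   ]
```

>>> {"api": "carry_out", "payload": {"deltas": [[[-1, -0.18, -0.1, 0, -1], [-1, -0.18, -0.1, 0, -1], [-1, -0.18, -0.1, 0, -1], [-1, -0.18, -0.1, 0, -1], [-1, -0.18, -0.1, 0, -1]]]}}

```text
clock: 2.3
tool_pos: [0.4802, -0.0228, 0.2871]
orientation: [-179.9, 0.0, -98.7]
force: [0.2, 0.2, -0.0]
opening: 0.0004
gripper_force: 0.0
```

>>> {"api": "carry_out", "payload": {"deltas": [[[-0.63, -0.11, -0.06, 0, -1], [-0.63, -0.11, -0.06, 0, -1], [-0.63, -0.11, -0.06, 0, -1], [-0.63, -0.11, -0.06, 0, -1], [-0.63, -0.11, -0.06, 0, -1]]]}}

```text
clock: 2.8
tool_pos: [0.5196, 0.0944, 0.2981]
orientation: [180.0, -0.0, -98.9]
force: [0.1, -0.9, -0.5]
opening: 0.0005
gripper_force: 0.0
```

```bash
python3 -c "
from h import *
go(.52,.1,.30,-98.7)
w=ctrl.snapshot('wrist'); save(w,'w1.png')
import pickle; pickle.dump(w,open('w1.pkl','wb'))
for n in ['divider1','case']:
  for r in ctrl.spot_point(w,n)[:7]: print(n,np.round(r['centre']),round(r['p'],2),np.round(ray(w,r['centre']),3))
"
```

```text
pose [0.5196 0.0944 0.2981] [ 1.7995e+02 -4.0000e-02 -9.8860e+01] F [ 0.08 -0.88 -0.47] t 2.8 rows 0.1184299328740013
row [-0.028  0.002 -0.009 -0.   ]
divider1 [227. 191.] 0.93 [0.605 0.117 0.   ]
divider1 [228. 223.] 0.88 [0.613 0.16  0.   ]
divider1 [225. 154.] 0.7 [0.598 0.071 0.   ]
case [290. 186.] 0.93 [0.524 0.123 0.   ]
case [452. 204.] 0.93 [0.321 0.179 0.   ]
case [379. 104.] 0.77 [0.403 0.04  0.   ]
```

View pics/w1.png

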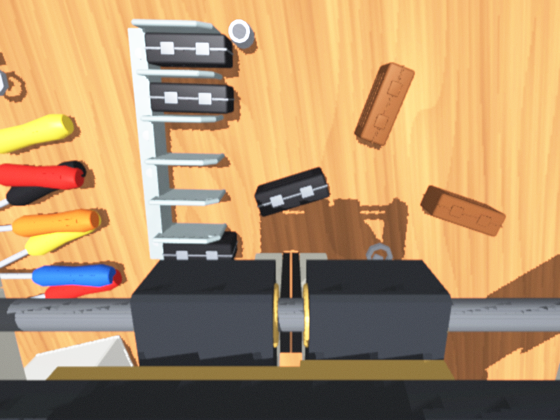

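The wrist view shows the free black case at (290,190), with the brown look-alikes at (385,105) and (462,210). Divider tops are at rows 232 (D2), 194 (D3) and 157 (D4), so gap 3 is the empty one at rows 157–194. I now fit the case and the rack against the picture.

```bash
cat >> h.py <<'E'
from scipy.optimize import minimize
def boxmask(p,x,y,a):
    c,s=np.cos(a),np.sin(a)
    P=[proj(p,[x+c*u-s*v,y+s*u+c*v,z]) for u in(-.042,.042) for v in(-.015,.015) for z in(0,.048)]
    m=np.zeros((420,560),np.uint8); h=cv2.convexHull(np.float32(P))
    cv2.fillConvexPoly(m,np.int32(np.round(h*16)),1,shift=4); return m>0
def fitcase(p,near):
    c=min(ctrl.silhouettes(p,'case'),key=lambda r:np.linalg.norm(ray(p,r['centre'],.024)[:2]-near[:2]))['mask']
    f=lambda q:1-(boxmask(p,*q)&c).sum()/(boxmask(p,*q)|c).sum()
    r=min((minimize(f,[near[0],near[1],a],method='Nelder-Mead',options=dict(initial_simplex=[[near[0]+dx,near[1]+dy,a+da] for dx,dy,da in((0,0,0),(.01,0,0),(0,.01,0),(0,0,.1))])) for a in(near[2],near[2]-.2,near[2]+.2)),key=lambda r:r.fun)
    return r.x,1-r.fun
RK=[.601,.070,-.152]
def W(u,v,z=0,k=None):
    k=k or RK; c,s=np.cos(k[2]),np.sin(k[2]); return np.array([k[0]+c*u-s*v,k[1]+s*u+c*v,z])
E
python3 -c "
from h import *
w=ctrl.snapshot('wrist'); t=ctrl.snapshot('top'); s=ctrl.snapshot('scene')
for p in(w,t,s):
  try: print(fitcase(p,[.523,.124,.15]))
  except Exception as e: print(e)
B=[]
for p,b in((w,(110,0,230,172.5)),(s,(200,190,160,120))):
  im=p['color'][:,:,::-1].copy(); x0,y0,ww,hh=map(int,b); k=800/2/ww
  im=cv2.resize(im[y0:y0+hh,x0:x0+ww],(400,300),interpolation=cv2.INTER_CUBIC) if 0 else cv2.resize(im[y0:y0+(270 if p is w else hh),x0:x0+ww],None,fx=2.2 if p is w else 4,fy=2.2 if p is w else 4,interpolation=cv2.INTER_CUBIC)
  f=2.2 if p is w else 4
  for i in range(7):
    for (u0,u1,z,col) in((.015,.078,.06,(0,0,255)),(0,0.0,0,(0,255,0))):
      A=[(proj(p,W(u,.138-.046*i,zz))-[x0,y0])*f for u,zz in((u0,z),(u1,z if z else .045))]
      cv2.line(im,*[tuple(int(round(v)) for v in a) for a in A],col,1)
  cv2.imwrite('pics/o%d.png'%(p is w),im); print(im.shape)
"
```

```text
(array([0.52370536, 0.12291918, 0.1590503 ]), np.float64(0.8973016512283528))
(array([0.5177206 , 0.11765453, 0.312336  ]), np.float64(0.4855263157894737))
(array([0.52082416, 0.12311451, 0.17034878]), np.float64(0.9042995839112344))
(594, 506, 3)
(480, 640, 3)
```

View pics/o1.png

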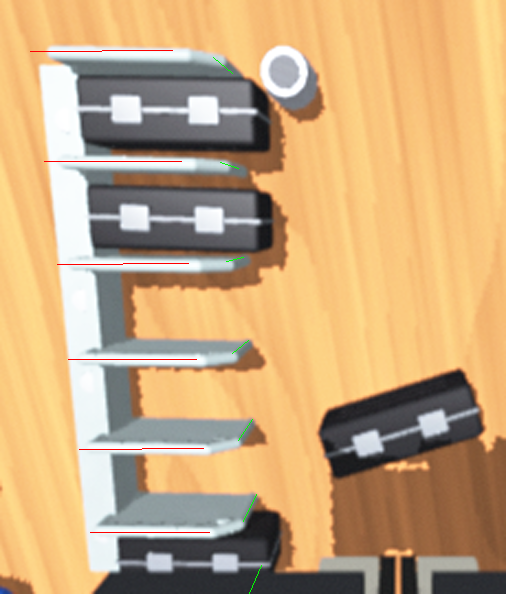

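View pics/o0.png

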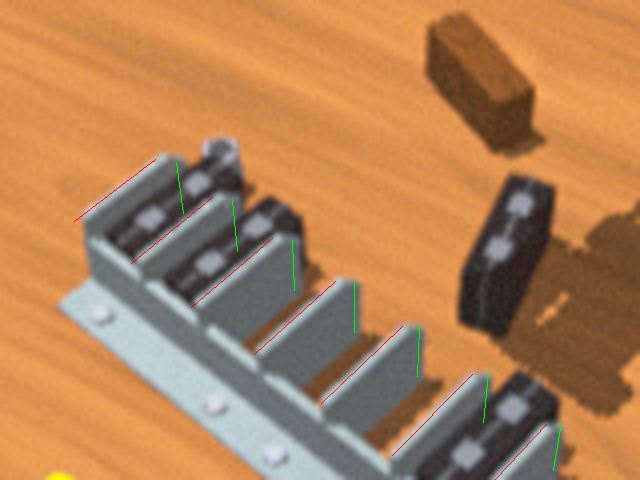

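The overlay puts rack y and yaw right and x about 3 mm too deep, so I take the origin as (0.598, 0.070). The crop confirms the case pose at about (0.522, 0.123), yaw 0.165. Next is the end divider.

```bash
sed -i 's/RK=\[.601/RK=[.598/' h.py; python3 -c "
from h import *
for v in (.138,.092,.046): print(W(.045,v))
go(*W(.045,.138,.10)[:3],-98.7)"
```

```text
[0.66337648 0.1995952  0.        ]
[0.65641137 0.15412557 0.        ]
[0.64944627 0.10865594 0.        ]
pose [0.5196 0.0939 0.2988] [-1.7998e+02  1.0000e-02 -9.8940e+01] F [-0.1   0.29 -0.18] t 3.25 rows 5.3414454841554635
row [-0.634 -0.628  0.994 -0.001]
```

>>> {"api": "carry_out", "payload": {"deltas": [[[-0.62, -0.62, 0.9, -0.001, -1], [-0.62, -0.62, 0.9, -0.001, -1], [-0.62, -0.62, 0.9, -0.001, -1], [-0.62, -0.62, 0.9, -0.001, -1], [-0.62, -0.62, 0.9, -0.001, -1]]]}}

```text
clock: 3.75
tool_pos: [0.6618, 0.1978, 0.118]
orientation: [-180.0, 0.0, -98.6]
force: [0.5, 0.1, 0.6]
opening: 0.0001
gripper_force: 0.0
```

```bash
python3 -c "
from h import *
go(*W(.045,.138,.066)[:3],-98.7)"
```

```text
pose [0.6618 0.1978 0.118 ] [-179.98    0.    -98.55] F [0.47 0.13 0.64] t 3.75 rows 1.0414152033370465
row [-0.01  -0.007  0.26   0.   ]
```

>>> {"api": "carry_out", "payload": {"deltas": [[[-0.01, -0.01, 0.25, 0, -1], [-0.01, -0.01, 0.27, 0, -1], [-0.01, -0.01, 0.285, 0, -1], [-0.01, -0.01, 0.292, 0, -1], [-0.01, -0.01, 0.295, 0, -1]]]}}

```text
clock: 4.25
tool_pos: [0.6629, 0.1987, 0.0615]
orientation: [-180.0, 0.0, -98.6]
force: [-0.8, 0.1, 0.5]
opening: 0.0004
gripper_force: 0.0
```

>>> {"api": "carry_out", "payload": {"deltas": [[[0, 0, 0, 0, -1], [0, 0, 0.005, 0, -1], [0, 0, 0.01, 0, -1], [0, 0, 0.01, 0, -1]]]}}

```text
clock: 4.65
tool_pos: [0.6633, 0.199, 0.06]
orientation: [-179.9, 0.0, -98.5]
force: [-2.6, -1.1, 6.8]
opening: 0.0002
gripper_force: 3.5
```

Divider 1 touched with 6.8 N. On to divider 2.

>>> {"api": "carry_out", "payload": {"deltas": [[[0, 0, 0, 0, -1], [0, 0, -0.06, 0, -1], [0.12, 0, -0.06, 0, -1], [0.23, 0, -0.06, 0, -1], [0.23, 0, -0.05, 0, -1]]]}}

```text
clock: 5.15
tool_pos: [0.6552, 0.1501, 0.0689]
orientation: [180.0, -0.0, -98.7]
force: [-0.6, -0.7, -0.3]
opening: 0.0005
gripper_force: 0.0
```

>>> {"api": "carry_out", "payload": {"deltas": [[[0, 0, 0.02, 0, -1], [0, 0, 0.04, 0, -1], [0, 0, 0.05, 0, -1], [0, 0, 0.05, 0, -1], [0, 0, 0.05, 0, -1]]]}}

```text
clock: 5.65
tool_pos: [0.6562, 0.1531, 0.0598]
orientation: [-180.0, -0.1, -98.5]
force: [-3.8, -3.7, 11.9]
opening: 0.0006
gripper_force: 6.2
```

Divider 2 touched with 11.9 N. On to divider 3.

>>> {"api": "carry_out", "payload": {"deltas": [[[0, 0, 0, 0, -1], [0, 0, -0.06, 0, -1], [0.12, 0, -0.06, 0, -1], [0.23, 0, -0.06, 0, -1], [0.23, 0, -0.05, 0, -1]]]}}

```text
clock: 6.15
tool_pos: [0.6482, 0.1049, 0.0683]
orientation: [179.9, -0.0, -98.7]
force: [0.3, 0.5, 0.2]
opening: 0.0004
gripper_force: 0.0
```

>>> {"api": "carry_out", "payload": {"deltas": [[[0, 0, 0.02, 0, -1], [0, 0, 0.035, 0, -1], [0, 0, 0.048, 0, -1], [0, 0, 0.048, 0, -1], [0, 0, 0.048, 0, -1]]]}}

```text
clock: 6.65
tool_pos: [0.6492, 0.1078, 0.0599]
orientation: [-180.0, -0.1, -98.5]
force: [-3.3, -3.2, 10.3]
opening: 0.0002
gripper_force: 5.2
```

```bash
python3 -c "
from h import *
go(*W(.045,.046,.06)[:3],-98.7)"
```

```text
pose [0.6492 0.1078 0.0599] [-1.7999e+02 -5.0000e-02 -9.8490e+01] F [-3.29 -3.16 10.3 ] t 6.65 rows 0.01858835996950142
row [-0.005 -0.    -0.001  0.001]
```

Divider 3 touched with 10.3 N. Now I lift off and go to the left of the case, ready for the sideways push.

```bash
python3 -c "
from h import *
go(*W(-.083,.090,.10)[:3],-98.7)"
```

```text
pose [0.6492 0.1078 0.0599] [-1.7999e+02 -5.0000e-02 -9.8490e+01] F [-3.29 -3.16 10.3 ] t 6.65 rows 2.8276115220031284
row [-0.227  0.639 -0.201  0.001]
```

>>> {"api": "carry_out", "payload": {"deltas": [[[0, 0, -0.2, 0, -1], [-0.227, 0.639, -0.2, 0.001, -1], [-0.227, 0.639, -0.2, 0.001, -1], [-0.227, 0.639, -0.2, 0.001, -1], [-0.227, 0.639, -0.2, 0.001, -1]]]}}

```text
clock: 7.15
tool_pos: [0.5263, 0.1734, 0.099]
orientation: [179.9, 0.0, -98.7]
force: [0.6, 0.3, 0.5]
opening: 0.0007
gripper_force: 0.0
```

```bash
python3 -c "
from h import *
go(*W(-.083,.090,.012)[:3],-98.7)
w=ctrl.snapshot('scene')
print(fitcase(w,[.523,.124,.15])); 
r=ctrl.search_frame(w,'case'); print([(np.round(q['centre']),q['p']) for q in r])"
```

```text
pose [0.5263 0.1734 0.099 ] [ 1.7995e+02  1.0000e-02 -9.8730e+01] F [0.58 0.26 0.46] t 7.15 rows 1.7419136507627058
row [ 0.007 -0.018  0.435 -0.   ]
(array([0.52262499, 0.12245342, 0.25287168]), np.float64(0.6154970760233918))
[(array([387., 212.]), 0.83), (array([323., 260.]), 0.81), (array([316., 205.]), 0.59)]
```

>>> {"api": "carry_out", "payload": {"deltas": [[[0.0, -0.018, 0.25, 0, -1], [0.0, -0.018, 0.38, 0, -1], [0.0, -0.018, 0.43, 0, -1], [0.0, -0.018, 0.43, 0, -1]]]}}

```text
clock: 7.7
tool_pos: [0.5331, 0.1703, 0.0113]
orientation: [179.9, -0.1, -99.0]
force: [0.3, -0.2, 0.5]
opening: 0.0006
gripper_force: 0.0
```

>>> {"api": "carry_out", "payload": {"deltas": [[[0.03, 0, 0, 0, -1], [0.06, 0, 0, 0, -1], [0.08, 0, 0, 0, -1], [0.1, 0, 0, 0, -1], [0.12, 0, 0, 0, -1]]]}}

```text
clock: 8.2
tool_pos: [0.5299, 0.1475, 0.0136]
orientation: [-179.9, 0.1, -98.9]
force: [0.9, 0.7, 0.0]
opening: 0.0006
gripper_force: 0.3
```

```bash
python3 -c "
from h import *
go(*W(-.083,.0475,.012)[:3],-98.7)
for n in ('scene','wrist'):
  w=ctrl.snapshot(n); save(w,n+'2.png')
  print(fitcase(w,[.523,.12,.1]))"
```

```text
pose [0.5299 0.1475 0.0136] [-1.7993e+02  6.0000e-02 -9.8900e+01] F [0.95 0.73 0.05] t 8.2 rows 0.3853769118385525
row [ 0.094  0.019  0.008 -0.001]
(array([0.523, 0.12 , 0.1  ]), np.float64(0.0))
(array([0.52174303, 0.11658694, 0.09988635]), np.float64(0.8135438304943914))
```

>>> {"api": "carry_out", "payload": {"deltas": [[[0.02, 0, 0, 0, -1], [0.04, 0, 0, 0, -1], [0.06, 0, 0, 0, -1], [0.075, 0, 0, 0, -1], [0.09, 0, 0, 0, -1]]]}}

```text
clock: 8.9
tool_pos: [0.5265, 0.1294, 0.0128]
orientation: [180.0, -0.0, -98.9]
force: [0.3, 0.0, -0.4]
opening: 0.0004
gripper_force: 0.2
```

```bash
python3 -c "
from h import *
go(*W(-.083,.0475,.012)[:3],-98.7)
w=ctrl.snapshot('wrist'); save(w,'w3.png')
print(fitcase(w,[.523,.11,-.1]))"
```

```text
pose [0.5265 0.1294 0.0128] [ 1.7999e+02 -1.0000e-02 -9.8910e+01] F [ 0.27  0.04 -0.39] t 8.9 rows 0.06931821872225456
row [ 0.002  0.017  0.004 -0.001]
(array([ 0.51549157,  0.10331744, -0.18477937]), np.float64(0.74574673061944))
```

View pics/w3.png

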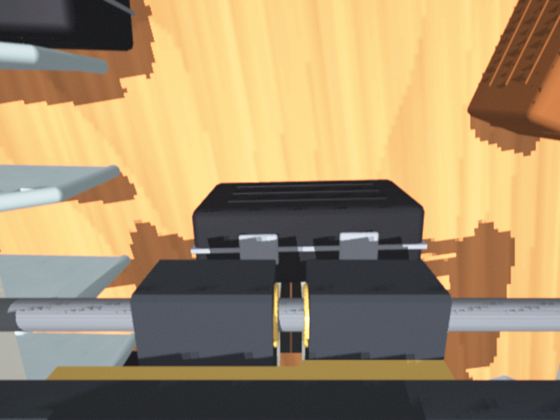

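The case now lies flat along the fingers, in line with gap 3: case rows 183–260, D4 front at (115,170), D3 front at (125,258). I back off, lift and swing round behind it.

>>> {"api": "carry_out", "payload": {"deltas": [[[-0.05, 0, 0, 0, -1], [-0.06, 0, -0.25, 0, -1], [-0.06, 0, -0.45, 0, -1], [-0.06, 0.2, -0.5, -0.024, -1], [-0.06, 0.35, -0.5, -0.048, -1]]]}}

```text
clock: 9.5
tool_pos: [0.4595, 0.1538, 0.1149]
orientation: [-179.8, 0.1, -81.4]
force: [-1.4, 1.0, 0.2]
opening: 0.0
gripper_force: 0.0
```

```bash
python3 -c "
from h import *
go(*W(-.165,.022,.11)[:3],-8.7)
w=ctrl.snapshot('scene');save(w,'s4.png')
print(fitcase(w,[.516,.104,-.15]))
w=ctrl.snapshot('wrist');
print(fitcase(w,[.516,.104,-.15]))"
```

```text
pose [0.4595 0.1538 0.1149] [-1.7981e+02  1.2000e-01 -8.1420e+01] F [-1.39  0.99  0.22] t 9.5 rows 0.8606350114705874
row [ 0.167  0.133  0.024 -0.202]
(array([ 0.51451007,  0.10308965, -0.07537788]), np.float64(0.9064475347661188))
(array([ 0.51438316,  0.10358845, -0.10993554]), np.float64(0.9136823907137565))
```

>>> {"api": "carry_out", "payload": {"deltas": [[[0.08, 0.06, 0, -0.024, -1], [0.167, 0.133, 0, -0.048, -1], [0.167, 0.133, 0, -0.072, -1], [0.167, 0.133, 0, -0.096, -1], [0.167, 0.133, 0, -0.119, -1]]]}}

```text
clock: 10.2
tool_pos: [0.4387, 0.1157, 0.1128]
orientation: [180.0, -0.0, -38.6]
force: [-0.8, 0.3, 0.1]
opening: 0.0001
gripper_force: 0.0
```

```bash
python3 -c "
from h import *
go(*W(-.165,.021,.11)[:3],-8.7)"
```

```text
pose [0.4387 0.1157 0.1128] [ 1.7998e+02 -1.0000e-02 -3.8630e+01] F [-0.78  0.31  0.09] t 10.2 rows 0.05681120511570691
row [-0.003  0.002  0.014 -0.083]
```

>>> {"api": "carry_out", "payload": {"deltas": [[[0, 0, 0, -0.023, -1], [0, 0, 0, -0.046, -1], [0, 0, 0, -0.069, -1], [0, 0, 0, -0.083, -1], [0, 0, 0, -0.083, -1]]]}}

```text
clock: 10.7
tool_pos: [0.4386, 0.1158, 0.1127]
orientation: [180.0, 0.0, -9.0]
force: [0.0, -0.1, -0.9]
opening: 0.0004
gripper_force: 0.0
```

```bash
python3 -c "
from h import *
go(*W(-.163,.021,.014)[:3],-8.7)
w=ctrl.snapshot('wrist');save(w,'w5.png')
print(fitcase(w,[.516,.104,-.15]))
print([ (np.round(ray(w,r['centre']),3),round(r['p'],2)) for r in ctrl.spot_point(w,'divider3')])
o=[proj(w,W(0,.138-.046*i,0)) for i in range(7)]; print(np.round(o))"
```

```text
pose [0.4386 0.1158 0.1127] [ 1.7997e+02  1.0000e-02 -9.0100e+00] F [ 0.01 -0.14 -0.89] t 10.7 rows 1.9733965961407156
row [ 0.007  0.001  0.493 -0.001]
(array([ 0.51515073,  0.1038125 , -0.13667331]), np.float64(0.9517966695880806))
[]
[[106. -43.]
 [178. -43.]
 [250. -43.]
 [323. -44.]
 [395. -44.]
 [467. -45.]
 [539. -45.]]
```

View pics/w5.png

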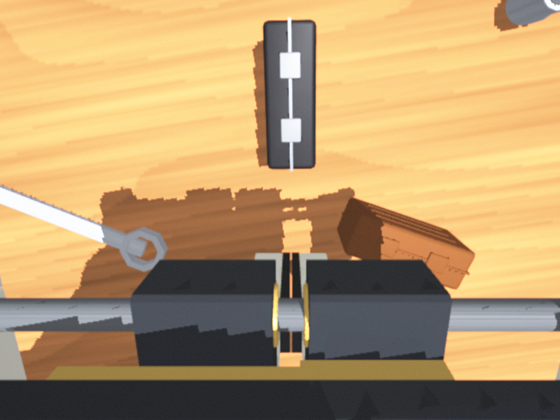

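The case stands straight ahead of the fingers (column 290, rows 20–170) and in line with gap 3. The brown block at (405,240) is clear to the right. Now down, then push.

>>> {"api": "carry_out", "payload": {"deltas": [[[0, 0, 0.25, 0, -1], [0, 0, 0.45, 0, -1], [0, 0, 0.49, 0, -1], [0, 0, 0.49, 0, -1]]]}}

```text
clock: 11.25
tool_pos: [0.4374, 0.115, 0.0141]
orientation: [179.8, 0.1, -9.1]
force: [1.3, -1.1, 0.3]
opening: 0.0008
gripper_force: 0.0
```

>>> {"api": "carry_out", "payload": {"deltas": [[[0.06, 0, 0, 0, -1], [0.11, 0, 0, 0, -1], [0.15, 0, 0, 0, -1], [0.19, 0, 0, 0, -1], [0.23, 0, 0, 0, -1]]]}}

```text
clock: 11.75
tool_pos: [0.4841, 0.1082, 0.0154]
orientation: [-180.0, -0.0, -9.0]
force: [-1.5, 0.4, 0.8]
opening: 0.0003
gripper_force: 0.7
```

```bash
python3 -c "
from h import *
go(*W(-.0215,.022,.014)[:3],-8.7)
for n in ('wrist','scene'):
  w=ctrl.snapshot(n)
  x,i=fitcase(w,[.54,.10,-.15]); d=x[:2]-RK[:2]; c,s=np.cos(RK[2]),np.sin(RK[2]); print(x,i,'uv',c*d[0]+s*d[1],-s*d[0]+c*d[1])"
```

```text
pose [0.4841 0.1082 0.0154] [-1.7997e+02 -2.0000e-02 -9.0200e+00] F [-1.47  0.41  0.84] t 11.75 rows 1.9372510089787633
row [ 0.484 -0.01   0.007 -0.001]
[ 0.53575324  0.09890648 -0.15464741] 0.8936240191702297 uv -0.06590595759223852 0.019148078107103755
[ 0.5397903   0.09906891 -0.06214355] 0.9003690036900369 uv -0.06194003504558178 0.01991990556446259
```

```bash
python3 -c "
from h import *
w=ctrl.snapshot('wrist')
im=w['color'][0:210,130:410,::-1].copy()
save({'color':cv2.resize(im[:,:,::-1],None,fx=2.8,fy=2.8,interpolation=cv2.INTER_CUBIC)},'w6.png')"
```

```text
(no output)
```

View pics/w6.png

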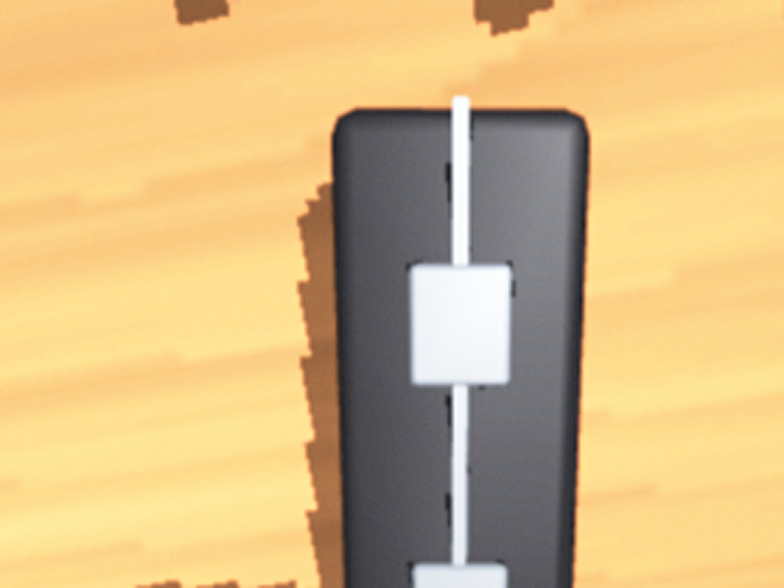

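The case is square to the fingers. The fit puts it about 3 mm right of the gap's middle, so I add a slight left drift to the push, well inside the friction cone, before it enters.

>>> {"api": "carry_out", "payload": {"deltas": [[[0.02, -0.004, 0, 0, -1], [0.04, -0.008, 0, 0, -1], [0.06, -0.013, 0, 0, -1], [0.08, -0.018, 0, 0, -1]]]}}

```text
clock: 12.4
tool_pos: [0.4999, 0.1095, 0.0149]
orientation: [180.0, 0.0, -9.0]
force: [-0.2, 1.3, 0.2]
opening: 0.0007
gripper_force: 0.6
```

```bash
python3 -c "
from h import *
go(*W(-.0215,.022,.014)[:3],-8.7)
for n in ('wrist','scene'):
  w=ctrl.snapshot(n)
  x,i=fitcase(w,[.55,.10,-.15]); d=x[:2]-RK[:2]; c,s=np.cos(RK[2]),np.sin(RK[2]); print(x,i,'uv',c*d[0]+s*d[1],-s*d[0]+c*d[1])
im=w['color'][190:310,240:400,::-1].copy()
cv2.imwrite('pics/s7.png',cv2.resize(im,(800,600),interpolation=cv2.INTER_CUBIC))"
```

```text
pose [0.4999 0.1095 0.0149] [ 1.7999e+02  1.0000e-02 -8.9900e+00] F [-0.16  1.31  0.19] t 12.4 rows 1.6290003409851845
row [ 0.407  0.009  0.004 -0.001]
[ 0.55146976  0.10041033 -0.16511875] 0.8890961664023879 uv -0.05059834740143677 0.023014313083695063
[ 0.55596383  0.09975379 -0.11274318] 0.8573127229488704 uv -0.04605667906441342 0.023045809098541224
```

View pics/s7.png

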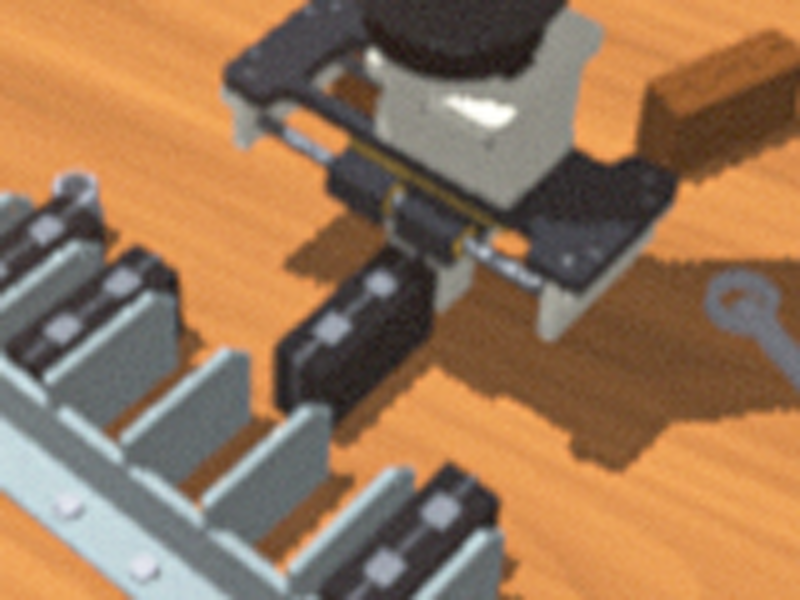

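The case is centred at the mouth of gap 3, between D3 at (320,410) and D4 at (240,355). Pushing straight in.

>>> {"api": "carry_out", "payload": {"deltas": [[[0.035, 0, 0, 0, -1], [0.07, 0, 0, 0, -1], [0.105, 0, 0, 0, -1], [0.14, 0, 0, 0, -1], [0.175, 0, 0, 0, -1]]]}}

```text
clock: 13.1
tool_pos: [0.5348, 0.1038, 0.0149]
orientation: [180.0, 0.0, -9.0]
force: [-0.9, -0.2, 1.0]
opening: 0.0004
gripper_force: 0.7
```

>>> {"api": "carry_out", "payload": {"deltas": [[[0.035, 0, 0, 0, -1], [0.07, 0, 0, 0, -1], [0.1, 0, 0, 0, -1], [0.13, 0, 0, 0, -1], [0.16, 0, 0, 0, -1]]]}}

```text
clock: 13.6
tool_pos: [0.5663, 0.0989, 0.0149]
orientation: [-180.0, 0.0, -9.0]
force: [-0.4, -0.3, 0.3]
opening: 0.0004
gripper_force: 0.5
```

```bash
cat > chk.py <<'E'
from h import *
go(*W(-.0215,.022,.014)[:3],-8.7)
for n in ('wrist','scene'):
  w=ctrl.snapshot(n)
  x,i=fitcase(w,[.61,.09,-.15]); d=x[:2]-RK[:2]; c,s=np.cos(RK[2]),np.sin(RK[2]); print(x,i,'uv',c*d[0]+s*d[1],-s*d[0]+c*d[1])
E
python3 chk.py
```

```text
pose [0.5663 0.0989 0.0149] [-180.      0.     -8.99] F [-0.41 -0.3   0.3 ] t 13.6 rows 0.28693676424002507
row [ 0.071  0.008  0.004 -0.001]
[ 0.61825521  0.08987507 -0.15438917] 0.8943642291569632 uv 0.017012276891572354 0.02271286554785626
[ 0.61640753  0.08935039 -0.1416332 ] 0.6390977443609023 uv 0.015265346249179024 0.02191446899508297
```

>>> {"api": "carry_out", "payload": {"deltas": [[[0.02, 0, 0, 0, -1], [0.035, 0, 0, 0, -1], [0.05, 0, 0, 0, -1], [0.06, 0, 0, 0, -1], [0.06, 0, 0, 0, -1]]]}}

```text
clock: 14.3
tool_pos: [0.578, 0.0971, 0.0149]
orientation: [-180.0, -0.0, -9.0]
force: [1.0, -0.1, 0.2]
opening: 0.0002
gripper_force: 0.0
```

>>> {"api": "carry_out", "payload": {"deltas": [[[0.005, 0, 0, 0, -1], [0.01, 0, 0, 0, -1], [0.01, 0, 0, 0, -1]]]}}

```text
clock: 14.6
tool_pos: [0.5798, 0.0968, 0.0149]
orientation: [180.0, -0.0, -9.0]
force: [-0.9, 0.3, 0.7]
opening: 0.0006
gripper_force: 0.2
```

>>> {"api": "carry_out", "payload": {"deltas": [[[0.005, 0, 0, 0, -1], [0.01, 0, 0, 0, -1], [0.015, 0, 0, 0, -1], [0.015, 0, 0, 0, -1]]]}}

```text
clock: 15.0
tool_pos: [0.5798, 0.0963, 0.0146]
orientation: [179.9, 0.2, -9.0]
force: [-12.0, 5.2, 8.3]
opening: 0.0003
gripper_force: 6.4
```

```bash
python3 chk.py
```

```text
pose [0.5798 0.0963 0.0146] [179.93   0.25  -9.02] F [-11.98   5.24   8.35] t 15.0 rows 0.029641168227856812
row [ 0.002  0.006  0.003 -0.001]
[ 0.63170325  0.08764724 -0.15751266] 0.8901205936920222 uv 0.03064259549357088 0.02254695759083443
[ 0.61973638  0.08114536 -0.02926677] 0.5033112582781457 uv 0.019798182928958918 0.014308074461944889
```

The stop is reached: 12 N, case at u = 30.6 mm, v = 22.5 mm. Backing off, then lifting clear.

>>> {"api": "carry_out", "payload": {"deltas": [[[-0.015, 0, 0, 0, -1], [-0.1, 0, 0, 0, -1], [-0.25, 0, 0, 0, -1], [-0.3, 0, -0.25, 0, -1], [-0.35, 0, -0.5, 0, -1]]]}}

```text
clock: 15.7
tool_pos: [0.5124, 0.1067, 0.113]
orientation: [179.9, 0.1, -9.0]
force: [1.4, 0.2, 0.0]
opening: 0.0003
gripper_force: 0.0
```

>>> {"api": "carry_out", "payload": {"deltas": [[[-0.1, 0, -0.2, 0, -1], [-0.1, 0, -0.3, 0, -1], [-0.1, 0, -0.3, 0, -1]]]}}

```text
clock: 16.0
tool_pos: [0.496, 0.1115, 0.1771]
orientation: [-179.7, -0.4, -8.9]
force: [0.1, 0.0, 0.4]
opening: 0.0004
gripper_force: 0.0
```

```bash
python3 chk.py; python3 -c "
from h import *
w=ctrl.snapshot('scene'); im=w['color'][190:340,200:400,::-1]
cv2.imwrite('pics/end.png',cv2.resize(im,(800,600),interpolation=cv2.INTER_CUBIC))"
```

```text
pose [0.496  0.1115 0.1771] [-179.72   -0.38   -8.93] F [0.15 0.04 0.39] t 16.0 rows 3.684627323614456
row [ 0.428  0.016  0.815 -0.001]
[ 0.63257797  0.08768405 -0.17041082] 0.9802731411229135 uv 0.031501653086734804 0.022715794484628106
[ 0.61864921  0.08044418 -0.13417316] 0.5775862068965517 uv 0.018829715947632965 0.013450365301148683
```

View pics/end.png

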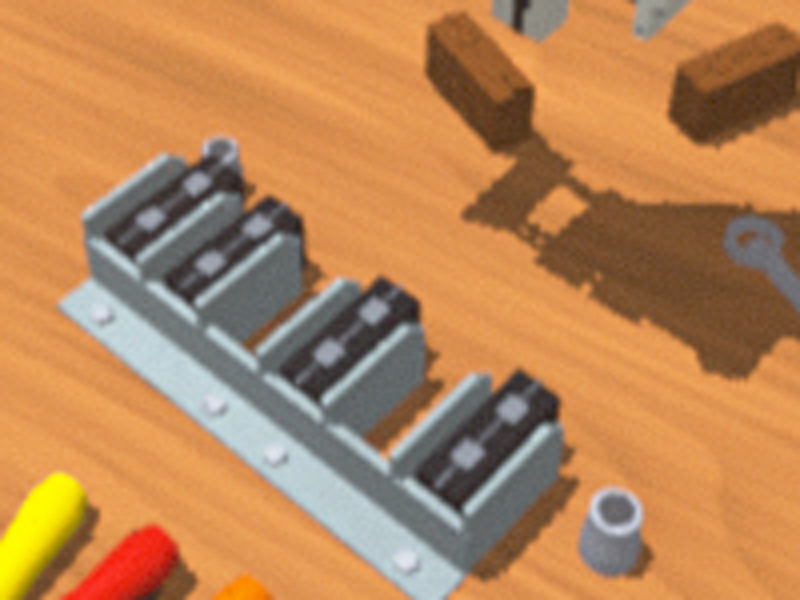

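The case stands home in gap 3 (crop (345,340)) and sticks out as far as the filed cases. Everything else in the crop is in place and the fingers are clear.

```bash
python3 -c "
from plant import ctrl
print(ctrl.close_job())"
```

```text
the job is handed in; nothing more can be done
None
```

The job is handed in at about 16 s of the 64 s allowed: dividers 1, 2 and 3 were touched in order, and the loose case was pushed upright and home against the stop in the third gap; no verdict was returned.

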